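Put the brow-tint set back in its case

ROBOT

A 6-joint arm with a two-finger parallel gripper is mounted at the origin on a cart in front of the work surface, level with it; the furniture and walls round the work are solid. World frame = base frame: x ahead of the robot, y to its left, z up, the work surface at z = 0. Lengths are in m, angles in rad, forces in N, time in s.
With the tool pointing down it reaches from about 0.35 to 0.725 m from the base axis. Payload 4.3 kg.
Tool frame: the origin (TCP) lies between the finger pads; the fingertips stand 11 mm ahead of it and the grasp point (between the pads) lies 8 mm behind it; z points along the fingers, y is the line along which they close (so a half turn about z gives the same grasp; the last joint's range is limited). The gripper opens to 85 mm and grips with 20 to 120 N. Pads are 22 mm wide; open, the fingers measure 114 mm over their backs; the gripper's body (76 mm by 85 mm) begins 54 mm behind the grasp point. The pads swing forward as they close: fully open they stand 13 mm farther back than shut.
Start: joints at [0.992, 0.377, 0.081, 1.274, 0, 1.46], TCP at [0.26, 0.513, 0.242] pointing down, gripper open.
Joint ranges: [-2.72, 2.72], [-0.84, 1.66], [-1.02, 1.22], [-1.77, 2.12], [-1.37, 1.28], [-3.14, 3.14]. Speed limits (rad/s): [2.57, 2.57, 3.14, 3.14, 3.14, 3.14].

INTERFACE

Orientations are given as a 3x3 rotation matrix whose columns are the frame's x, y, z axes.
In Python, from bench import env gives the robot as it stands.
- The arm moves only by the shell command python3 -m creep 'ROWS' [FORCE]. ROWS is JSON, a list of rows, each a list of 3 entries, a list of its own where there are three numbers: the shift along the tool's x, y, z in mm, then the turn, a rotation vector about the tool's x, y, z in rad, then the gripper command: -1 is shut, 1 is fully open, values between are in proportion. In form: [[[tx, ty, tz], [ax, ay, az], claw], ...]. A call has 1 to 5 rows; each row is the pose to reach, as a shift and turn from the pose commanded when the call began, along the tool's axes at that moment; what a row does not reach only later rows make up. A row lasts 1/12 s, in which the tool goes at most 41.7 mm and 7.16 degrees, less where a joint would pass 70% of its speed; a pose out of reach is approached as far as the arm can. A call with a gripper value outside its range is refused whole. The fingers move at their own pace and stop on an object; FORCE is the grip in N (left out, the last holds). Time passes only in rows, so rows that repeat a pose let the fingers close. It gives the time, the measured TCP pose, the force and the opening at its end, in the units of the state.
- env.observe(): the state, without advancing time (a new reading comes with each control period).
- env.snapshot(name): name is "side" or "top"; returns a dict with "img" (480x640x3 uint8, red, green, blue), "fx", "fy", "cx", "cy" (pixels), "distortion" ([k1, k2, p1, p2, k3] as OpenCV has them; the pictures are not rectified), "R" (3x3) and "t" (3): a world point X has camera coordinates R X + t. Camera axes: x right, y down, z forward; pixel columns grow to the right and rows downward; lengths in m; the calibration is good to about 2 mm. A picture is of the moment at which its call begins. There is no depth.
- env.close_job(): hands the job in, once; it reports no verdict.
The state is a dict: "time": time; "qpos": joint angles; "joint_vel": joint speeds; "joint_torque": joint torques, N m; "tool_pos": TCP position; "tcp_rot": TCP orientation; "contact_force": force on the tool from outside, world axes, zero at the start; "ft_torque": the same for the moment, N m; "opening": finger opening in m.
Only numpy, scipy, OpenCV 4.12 (cv2) and the standard library are available. Lean on these libraries where they do the work, as an engineer would, in place of code of your own. Each camera call takes 0.05 s, during which the arm holds its last target. There are 200 camera calls.

TASK

The mixing palette was tossed crooked onto its open case: nudge it square until it drops flat into its own compartment, then lay the spatula flat in the long compartment along the front of the case, with its blade in the wide end, and close the lid fully. Leave the tweezers in their compartment, and do not disturb the cream pot, the dropper bottle or the cotton pads.

Things in the scene. Friction and masses are not known exactly. Their poses are not given: they have to be found in the camera images.
- case: Fixed flat aluminium case with dark inner tray, 139 mm deep (x) by 156 mm wide (y), lid hinged along its far (+x) side. Origin: centre of the underside; x points from the front (robot side) to the hinge, y left, z up. The tray's deck is 13 mm above the worktop, its three compartments are 9 mm deep. A rim 3 mm wide runs round the case, its top 2.5 mm above the deck.
- palette: White porcelain slab 92 mm (x) by 110 mm (y) by 9 mm thick, 0.2 kg, stained wells on top. Origin: centre of the underside; z up. At first it lies skewed, shifted toward the front and right of its compartment, on the deck, partly covering the other two compartments; a corner may hang down a little into its own. Slides at 1 to 2 N.
- spatula: Spatula lying flat on the worktop left of the case, blade roughly away from the robot, 140 mm long, about 50 g. Origin: on its underside at the middle of its length; z up. Teal handle 14 mm wide (x), 10 mm high, from y -70 to +20 mm; thin steel blade 24 mm wide, 3 mm thick, from y +20 to +70 mm. Wax heaters up to 220 mm high stand behind (beyond x 0.46) and to the left: travel above them.
- spatula_grip (a point): Point on the spatula handle near its centre of mass, at half the handle's height (5 mm above its underside), 5 mm from the origin toward -y; the handle is 14 mm wide across x here.
- spatula_tip (a point): Tip of the spatula's blade.
- tweezers: Pink tweezers, 98 x 12 x 9 mm, loose, lying in their compartment at the right of the case. Origin: centre of the underside.
- palette_seat (a point): Centre of the floor of the palette compartment, 98 mm (x) by 116 mm (y), 9 mm below the deck; axes as the case's. The case's rim itself is its far (+x) and left (+y) wall, standing 2.5 mm above the deck. When the palette is home its origin is within 3 mm of this point and its top is flush with the deck.
- spatula_seat (a point): Centre of the floor of the front compartment, 150 mm along y, 9 mm below the deck; axes as the case's. Handle channel 20 mm wide from y -75 to +15 mm, wide end for the blade 30 mm wide from y +15 to +75 mm (the left). When the spatula is home its origin lies here, blade toward +y, and its handle stands 1 mm above the deck.
- tweezers_seat (a point): Centre of the floor of the tweezers compartment at the right of the case, 103 mm (x) by 18 mm (y); axes as the case's.
- case_lid (a joint): Lid angle in rad: 0 shut, about 1.5 upright. The hinge is stiff: the lid stays where it is left and moves when pushed with 1 to 3 N near its free edge. It cannot shut while something stands more than 2 mm above the deck.
- lid_hinge (a point): Middle of the lid's hinge axis, which is parallel to the case's y; 15.5 mm above the worktop, 72.5 mm behind the case's centre. A wax heater 130 mm high (170 mm with its lids' knobs) stands 15 to 40 mm behind the hinge.
- lid_edge (a point): Middle of the lid's free edge, 143 mm from the hinge axis. The lid is a plate 158 mm wide and 5 mm thick, lying toward -x of the case when shut, its underside then at the height of the hinge axis. A thumb tab 28 mm wide juts 6 mm out of the free edge.
- cream_pot: Low round cream pot with orange lid, 60 mm across, 38 mm high, to the right of the case. Origin: centre of the underside.
- dropper: Black dropper bottle, 33 mm across, 108 mm high, left of the spatula. Origin: centre of the underside.
- cotton_pads: Stack of white cotton pads, 59 mm across, 41 mm high, left of the dropper bottle. Origin: centre of the underside.

How it is judged:
On the way, in this order (a step that is already met when the one before it is completed fails the run):
1. the palette has dropped into its own compartment and clears the spatula's (x of palette in the frame of palette_seat between -0.008 and 0.008 m and y of palette in the frame of palette_seat between -0.008 and 0.008 m and z of palette in the frame of palette_seat below 0.0075 m), for 0.2 s.
2. the spatula lies in its compartment, blade in the wide end, the palette still in its own (all of step 1 and x of spatula in the frame of spatula_seat between -0.008 and 0.008 m and y of spatula in the frame of spatula_seat between -0.01 and 0.01 m and z of spatula in the frame of spatula_seat below 0.006 m and y of spatula_tip in the frame of spatula_seat above 0.05 m), for 0.2 s.
At the end, for the whole second after the job is handed in: The lid is shut (within 0.03 rad). Under it the palette lies flat in its compartment (within 3 mm of the floor, tilt under 0.04 rad), the spatula lies flat in the front compartment (within 3 mm of the floor) with its blade in the wide left end, and the tweezers lie in their compartment (x of palette in the frame of palette_seat between -0.008 and 0.008 m and y of palette in the frame of palette_seat between -0.008 and 0.008 m and z of palette in the frame of palette_seat below 0.003 m and angle between palette's own z axis and vertical below 0.04 rad and x of spatula in the frame of spatula_seat between -0.008 and 0.008 m and y of spatula in the frame of spatula_seat between -0.01 and 0.01 m and z of spatula in the frame of spatula_seat below 0.003 m and angle between spatula's own z axis and vertical below 0.06 rad and y of spatula_tip in the frame of spatula_seat above 0.05 m and x of tweezers in the frame of tweezers_seat between -0.015 and 0.015 m and y of tweezers in the frame of tweezers_seat between -0.012 and 0.012 m and z of tweezers in the frame of tweezers_seat below 0.004 m and value of joint case_lid below 0.03 rad); the robot touches nothing.
It fails at once if the cream pot is moved more than 25 mm (distance of cream_pot from where it was at the start of the episode above 0.025 m).
It fails at once if the dropper bottle is moved more than 25 mm (distance of dropper from where it was at the start of the episode above 0.025 m).
It fails at once if the stack of cotton pads is moved more than 25 mm (distance of cotton_pads from where it was at the start of the episode above 0.025 m).
It also fails if it takes over 72 s, if anything falls off the work surface, if the arm or the gripper's body presses on something with over 40 N, if the wrist force passes 120 N, or if a joint passes its speed limit or range.

## Working session

There is one attempt and no reset: what is moved stays moved. The work goes in short steps, Python scripts to look and compute and a shell command to move; the robot and the scene stay as the last step left them, time stands still between calls to the robot, and variables do not carry over. Pictures are saved under pics/ and viewed, on a budget of 10 in all, crops included, one or two more only if the job needs it, and the job is handed in when it is done.

```bash
ls; mkdir -p pics; python3 - <<'E'
from bench import env
import cv2,numpy as np
s=env.observe();print({k:np.round(v,3).tolist() for k,v in s.items()})
for n in("top","side"):
    d=env.snapshot(n);cv2.imwrite(f"pics/{n}0.png",d["img"][:,:,::-1])
    print(n,d["fx"],d["cx"],d["cy"],np.round(d["distortion"],4),np.round(d["R"],4).tolist(),np.round(d["t"],4))
E
```

```text
pics
{'time': 0.0, 'qpos': [0.992, 0.378, 0.08, 1.274, -0.0, 1.461], 'joint_vel': [0.001, -0.002, 0.001, -0.001, -0.0, 0.0], 'joint_torque': [-0.0, -46.361, 26.987, 0.021, -0.0, -0.0], 'tool_pos': [0.259, 0.512, 0.241], 'tcp_rot': [[-0.892, 0.452, -0.001], [0.452, 0.892, -0.002], [0.0, -0.002, -1.0]], 'contact_force': [0.285, 0.156, 0.209], 'ft_torque': [0.0, -0.012, -0.015], 'opening': 0.085}
top 624.5178377792826 328.71814997670054 238.57295483517112 [-0.0083  0.      0.      0.      0.    ] [[-0.2686, -0.9632, 0.0046], [-0.9312, 0.2584, -0.2571], [0.2464, -0.0733, -0.9664]] [-0.0545  0.4389  1.5595]
side 462.628637768018 323.44677153885675 236.68263041782964 [-0.0381  0.      0.      0.      0.    ] [[0.9996, -0.0248, -0.0146], [-0.0272, -0.6497, -0.7597], [0.0094, 0.7598, -0.6501]] [-0.4334 -0.0779  1.2836]
```

View pics/top0.png

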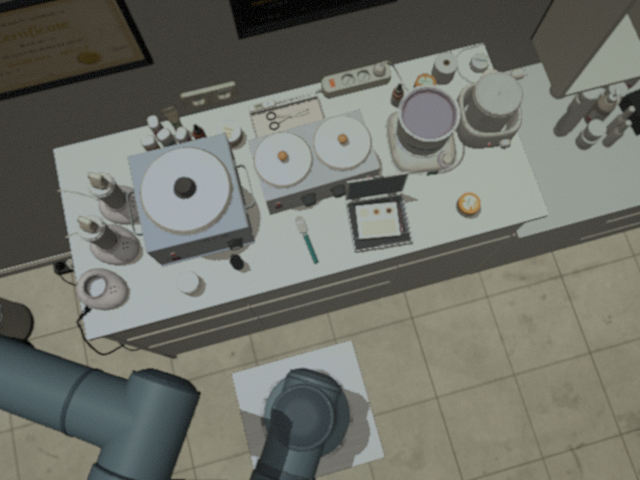

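View pics/side0.png

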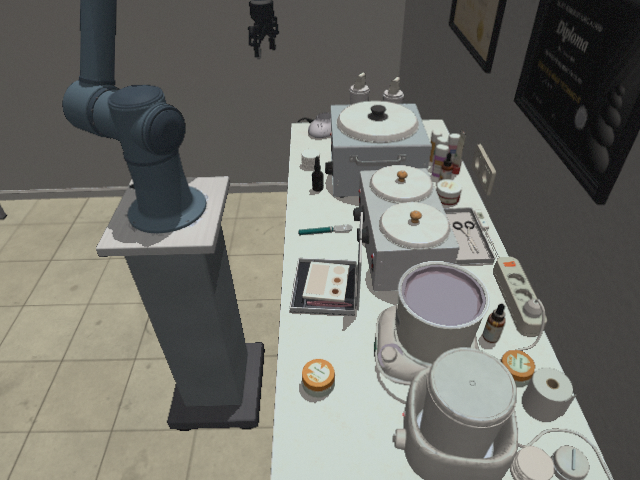

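The top view shows the case at about (380,222) with its lid up, and the spatula at (307,240). In the side view the case is at (325,287) with the palette on it, and the spatula at (325,230). I'll make one enlarged composite to measure from.

```bash
cat > h.py <<'E'
from bench import env
import cv2,numpy as np
def K(d): return np.array([[d["fx"],0,d["cx"]],[0,d["fy"],d["cy"]],[0,0,1.]])
def proj(d,P):
    return cv2.projectPoints(np.atleast_2d(np.array(P,float)),cv2.Rodrigues(np.array(d["R"]))[0],np.array(d["t"],float),K(d),np.array(d["distortion"]))[0][:,0]
def onz(d,uv,z):
    n=cv2.undistortPoints(np.array(uv,float).reshape(-1,1,2),K(d),np.array(d["distortion"]))[:,0]
    R=np.array(d["R"]);r=np.c_[n,np.ones(len(n))]@R;c=-R.T@np.array(d["t"])
    return c+r*((z-c[2])/r[:,2])[:,None]
def crop(d,x,y,w,h,s,fn=None):
    o=cv2.resize(d["img"][y:y+h,x:x+w],None,fx=s,fy=s,interpolation=cv2.INTER_CUBIC)[:,:,::-1].copy()
    for i in range(0,w,10): cv2.line(o,(i*s,0),(i*s,12 if (x+i)%50 else 25),(0,0,255),1)
    for i in range(0,h,10): cv2.line(o,(0,i*s),(12 if (y+i)%50 else 25,i*s),(0,0,255),1)
    if fn: cv2.imwrite(fn,o)
    return o
def draw(o,uv,x,y,s,c=(0,255,0),closed=True):
    cv2.polylines(o,[np.int32((np.array(uv)+.5-[x,y])*s)],closed,c,1)
E
python3 - <<'E'
from h import *
t=env.snapshot("top");s=env.snapshot("side")
a=crop(t,290,170,130,100,6);b=crop(s,280,220,100,100,6)
cv2.imwrite("pics/a.png",a);cv2.imwrite("pics/b.png",b)
print(onz(t,[[356,250],[411,244],[349,197],[302,219],[316,262],[469,204],[236,262],[190,282]],0.0155).round(3).tolist())
print(onz(s,[[292,308],[355,314],[300,260],[358,261],[300,232],[351,228],[318,382]],0.0155).round(3).tolist())
E
```

```text
[[0.369, -0.234, 0.016], [0.346, -0.38, 0.016], [0.516, -0.257, 0.016], [0.49, -0.119, 0.016], [0.366, -0.124, 0.016], [0.411, -0.565, 0.016], [0.423, 0.079, 0.016], [0.403, 0.207, 0.016]]
[[0.357, -0.387, 0.015], [0.49, -0.408, 0.015], [0.372, -0.239, 0.015], [0.509, -0.248, 0.015], [0.371, -0.135, 0.015], [0.501, -0.125, 0.015], [0.41, -0.566, 0.015]]
```

View pics/a.png

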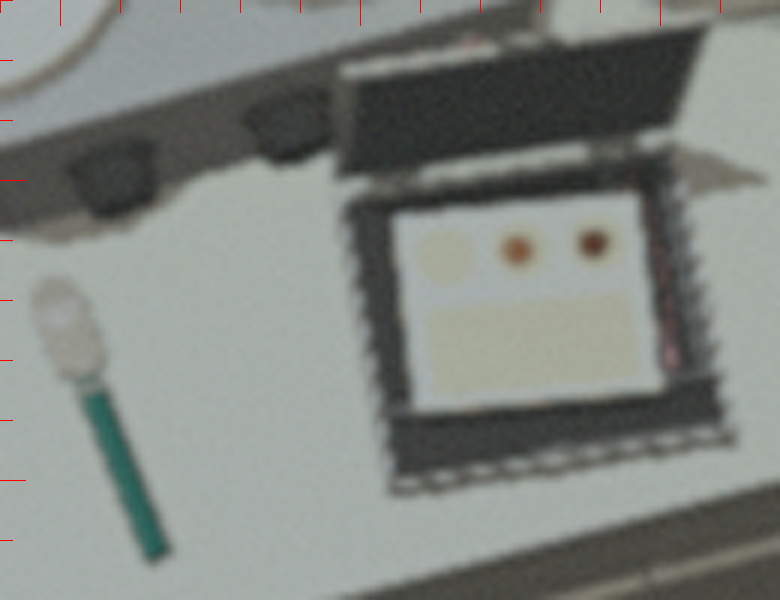

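View pics/b.png

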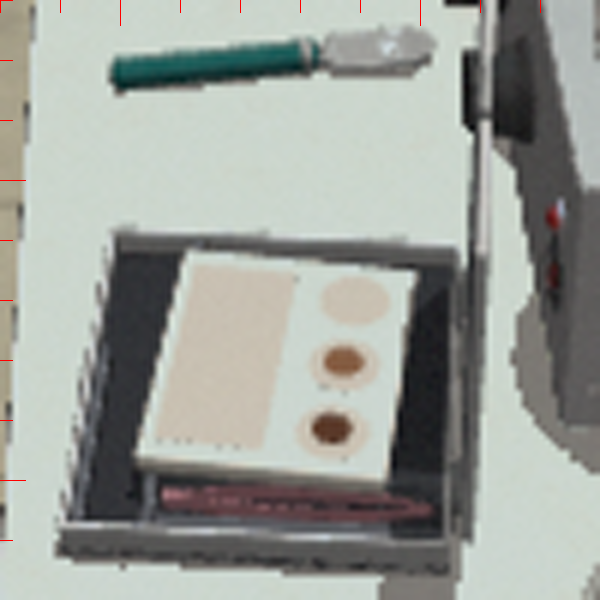

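```bash
cat >> h.py <<'E'
from scipy.optimize import least_squares
def T(p,pts):
    c,s=np.cos(p[2]),np.sin(p[2]);P=np.array(pts,float);return np.c_[P[:,:2]@np.array([[c,s],[-s,c]])+p[:2],P[:,2]]
def fit(obs,p0):  # obs: list of (cam,model pts,uv)
    f=lambda p:np.concatenate([(proj(d,T(p,m))-uv).ravel()*(1 if i==0 else .8) for i,(d,m,uv) in enumerate(obs)])
    r=least_squares(f,p0,loss='soft_l1');return r.x,f(r.x).round(1)
E
python3 - <<'E'
from h import *
t=env.snapshot("top");s=env.snapshot("side")
ta=lambda L:np.array(L)/6+[289.5,169.5]; sb=lambda L:np.array(L)/6+[279.5,219.5]
def box(a,b,z): return [[-a,b,z],[a,b,z],[a,-b,z],[-a,-b,z]]  # FL BL BR FR
C=box(.0695,.078,.0155)
tu=ta([[388,478],[345,200],[668,150],[733,432]]);su=sb([[115,238],[458,250],[452,545],[62,530]])
for o in ([(t,C,tu)],[(s,C,su)],[(t,C,tu),(s,C,su)]): print("case",*fit(o,[.43,-.31,0]))
P=box(.046,.055,.022)
tu=ta([[412,412],[393,212],[640,193],[665,387]]);su=sb([[187,250],[417,270],[387,482],[138,458]])
for o in ([(t,P,tu)],[(s,P,su)],[(t,P,tu),(s,P,su)]): print("pal",*fit(o,[.43,-.31,0]))
S=[[0,-.07,.006],[0,.07,.003],[0,.02,.005]]
tu=ta([[157,555],[45,280],[93,388]]);su=sb([[112,75],[435,43],[312,55]])
for o in ([(t,S,tu)],[(s,S,su)],[(t,S,tu),(s,S,su)]): print("spat",*fit(o,[.43,-.12,-1.5]))
E
```

```text
case [ 0.42817208 -0.31374307 -0.10975263] [-0.1  2.1 -1.8 -0.9  1.1 -1.4  0.2  0.6]
case [ 0.42892025 -0.31604168 -0.09693659] [-0.7 -1.1  0.6 -0.8  0.3  0.9 -0.2  0.4]
case [ 0.42880406 -0.31454064 -0.10419375] [ 0.3  1.9 -1.7 -1.1  1.1 -1.8  0.6  0.1 -0.4 -1.4  0.6 -0.9 -0.1  0.4
 -0.4 -0.3]
pal [ 0.4331368  -0.31226539 -0.18177592] [ 0.5 -0.3  0.2  0.1 -0.3 -0.2 -0.4  0.3]
pal [ 0.43311715 -0.31186464 -0.16569732] [-0.4 -0.1  0.4 -0.   0.4  0.1 -0.4 -0. ]
pal [ 0.4331391  -0.31213805 -0.17477848] [ 0.6 -0.1  0.1  0.3 -0.5 -0.3 -0.4  0.2 -0.1 -0.1  0.5  0.1  0.1  0.2
 -0.5 -0.1]
spat [ 0.43537222 -0.1165344  -1.46526424] [ 0.5  1.   0.3  0.1 -1.1 -1.5]
spat [ 0.43446217 -0.11451767 -1.4364724 ] [-0.2  0.  -0.6  0.2  1.  -0.2]
spat [ 0.43481808 -0.11596604 -1.45963747] [ 0.5  1.2  0.   0.4 -1.3 -1.3 -0.1  0.  -0.3  0.8  0.9  0.2]
```

```bash
cat > rem.py <<'E'
# remaining shift (tool axes, mm) to case-frame target x y z(mm) [yaw of tool x in case frame, deg]
import sys;from h import *
C=[.4288,-.3145,-.104]
s=env.observe();R=np.array(s["tcp_rot"]);p=np.array(s["tool_pos"])
c=T([0,0,-C[2]],[p-[C[0],C[1],0]])[0]*1e3
print("t",round(s["time"],2),"tcp case",c.round(1),"toolx yaw",round(np.degrees(np.arctan2(R[1,0],R[0,0])-C[2]),1),"F",np.round(s["contact_force"],1),"open",round(s["opening"],4),"q",np.round(s["qpos"],2))
if len(sys.argv)>3:
    g=T(C,[np.array(sys.argv[1:4],float)/1e3])[0];print("shift",((g-p)@R*1e3).round(1))
E
python3 -m creep '[[[0,0,-80],[0,0,-0.365],0.2],[[0,0,-80],[0,0,-0.365],0.2],[[0,0,-80],[0,0,-0.365],0.2],[[0,0,-80],[0,0,-0.365],0.2]]' 30; python3 rem.py -52 411 320
```

```text
time: 0.63
tool_pos: [0.2606, 0.5142, 0.3251]
tcp_rot: [[-0.995, 0.102, 0.003], [0.102, 0.995, 0.005], [-0.003, 0.005, -1.0]]
contact_force: [0.2, -0.7, -0.1]
opening: 0.051
t 0.63 tcp case [-253.4  806.7  325.1] toolx yaw 180.1 F [ 0.2 -0.7 -0.1] open 0.051 q [0.99 0.37 0.29 1.48 0.   1.09]
shift [-200.5 -396.2    3.6]
```

```bash
python3 -m creep '[[[-200,-396,0],[0,0,0],0.2],[[-200,-396,0],[0,0,0],0.2],[[-200,-396,0],[0,0,0],0.2],[[-200,-396,0],[0,0,0],0.2],[[-200,-396,0],[0,0,0],0.2]]' >/dev/null;python3 rem.py -52 411 320;  python3 -m creep '[[[-90,-190,0],[0,0,0],0.2],[[-90,-190,0],[0,0,0],0.2],[[-90,-190,0],[0,0,0],0.2],[[-90,-190,0],[0,0,0],0.2],[[-90,-190,0],[0,0,0],0.2]]' >/dev/null;python3 rem.py -65 3 250
```

```text
t 1.05 tcp case [-160.2  617.4  320.9] toolx yaw 179.9 F [ 0.3  0.6 -0.2] open 0.0513 q [ 0.62  0.13 -0.04  1.4  -0.    0.73]
shift [-108.7 -206.2    1.1]
t 1.47 tcp case [-71.1 429.2 321.2] toolx yaw 179.8 F [ 1.   0.3 -0.4] open 0.0517 q [ 0.14  0.05 -0.13  1.39  0.    0.24]
shift [  -7.4 -426.2   71.3]
```

```bash
python3 -m creep '[[[-7,-426,10],[0,0,0],0.2],[[-7,-426,10],[0,0,0],0.2],[[-7,-426,10],[0,0,0],0.2],[[-7,-426,10],[0,0,0],0.2],[[-7,-426,10],[0,0,0],0.2]]' >/dev/null;  python3 -m creep '[[[-3,-220,66],[0,0,0],0.2],[[-3,-220,66],[0,0,0],0.2],[[-3,-220,66],[0,0,0],0.2],[[-3,-220,66],[0,0,0],0.2],[[-3,-220,66],[0,0,0],0.2]]' >/dev/null;python3 rem.py -63 3 60
```

```text
t 2.3 tcp case [-65.7  22.  255.8] toolx yaw 179.8 F [0.7 0.4 0.1] open 0.0516 q [-0.8   0.15 -0.19  1.24  0.   -0.69]
shift [ -3.  -19.2 195.8]
```

```bash
python3 -m creep '[[[-3,-19,196],[0,0,0],0.2],[[-3,-19,196],[0,0,0],0.2],[[-3,-19,196],[0,0,0],0.2],[[-3,-19,196],[0,0,0],0.2],[[-3,-19,196],[0,0,0],0.2]]' >/dev/null;  python3 rem.py -63 3 30; python3 - <<'E'
from h import *
s=env.snapshot("side");t=env.snapshot("top")
cv2.imwrite("pics/c.png",np.hstack([crop(s,280,200,80,120,5),crop(t,340,175,80,120,5)]))
E
```

```text
t 2.72 tcp case [-64.1   6.2  57.3] toolx yaw 179.8 F [0.1 0.5 0. ] open 0.0514 q [-0.82  0.33 -0.51  0.74  0.   -0.72]
shift [-1.2 -3.3 27.3]
```

View pics/c.png

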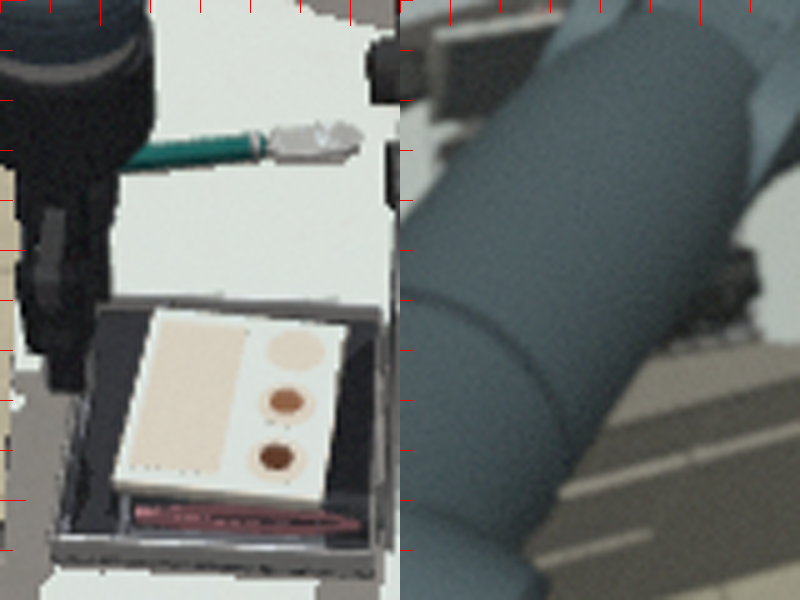

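The side view shows the nearer fingertip at about (293.4,277.6), in front of the palette. Next is its height.

```bash
python3 - <<'E'
from h import *
C=[.4288,-.3145,-.104]
s=env.snapshot("side")
for y in(-20,-27,-34):
  for z in (44,48,52,56,60): print(y,z,proj(s,T(C,[[-.0641,y/1e3,z/1e3]])).round(1))
E
```

```text
-20 44 [[294.6 278.7]]
-20 48 [[294.5 277.4]]
-20 52 [[294.4 276.1]]
-20 56 [[294.3 274.8]]
-20 60 [[294.2 273.5]]
-27 44 [[294.2 281. ]]
-27 48 [[294.1 279.7]]
-27 52 [[293.9 278.4]]
-27 56 [[293.8 277.1]]
-27 60 [[293.7 275.8]]
-34 44 [[293.7 283.3]]
-34 48 [[293.6 282.1]]
-34 52 [[293.5 280.8]]
-34 56 [[293.4 279.5]]
-34 60 [[293.3 278.2]]
```

```bash
python3 -m creep '[[[-1,-3,30],[0,0,0],0.2],[[-1,-3,32],[0,0,0],0.2],[[-1,-3,33],[0,0,0],0.2],[[-1,-3,34],[0,0,0],0.2],[[-1,-3,34],[0,0,0],0.2]]' >/dev/null;  python3 rem.py -63 3 22;python3 -m creep '[[[0,0,1],[0,0,0],0.2],[[0,0,2],[0,0,0],0.2],[[0,0,2],[0,0,0],0.2]]' >/dev/null;  python3 rem.py -63 3 20;python3 -m creep '[[[0,0,1],[0,0,0],0.2],[[0,0,2],[0,0,0],0.2],[[0,0,2],[0,0,0],0.2]]' >/dev/null;  python3 rem.py -63 3 20
```

```text
t 3.28 tcp case [-59.6   0.9  29.3] toolx yaw 180.0 F [-0.2 -0.1  0. ] open 0.0512 q [-0.83  0.37 -0.53  0.66  0.   -0.72]
shift [3.5 2.2 7.3]
t 3.53 tcp case [-60.3   1.3  26.1] toolx yaw 180.0 F [ 0.6 -0.1 -0.4] open 0.0513 q [-0.83  0.38 -0.54  0.66  0.   -0.72]
shift [2.7 1.7 6.1]
t 3.78 tcp case [-60.7   1.7  23.3] toolx yaw 180.0 F [0.3 0.4 0. ] open 0.051 q [-0.83  0.38 -0.54  0.65  0.   -0.72]
shift [2.3 1.3 3.3]
```

```bash
python3 -m creep '[[[2,0,1],[0,0,0],0.2],[[2,0,2],[0,0,0],0.2],[[2,0,2],[0,0,0],0.2]]' >/dev/null;  python3 rem.py -63 3 20;python3 -m creep '[[[0,0,1],[0,0,0],0.2],[[0,0,1],[0,0,0],0.2]]' >/dev/null;  python3 rem.py -63 3 20;python3 -m creep '[[[0,0,1],[0,0,0],0.2],[[0,0,1],[0,0,0],0.2]]' >/dev/null;  python3 rem.py -63 3 20
```

```text
t 4.03 tcp case [-60.9   1.4  23.1] toolx yaw 180.0 F [ 1.1  4.2 12.2] open 0.0514 q [-0.83  0.38 -0.54  0.65  0.   -0.73]
shift [2.1 1.6 3. ]
t 4.2 tcp case [-60.9   1.4  22.9] toolx yaw 180.0 F [-0.8  6.1 21.6] open 0.0512 q [-0.83  0.38 -0.54  0.65  0.   -0.73]
shift [2.1 1.6 2.9]
t 4.37 tcp case [-60.8   1.3  22.7] toolx yaw 180.0 F [-2.4  8.2 29.6] open 0.0514 q [-0.83  0.38 -0.54  0.64  0.   -0.73]
shift [2.2 1.7 2.7]
```

```bash
python3 -m creep '[[[0,0,-4],[0,0,0],0.2],[[0,0,-4.5],[0,0,0],0.2],[[0,0,-4.5],[0,0,0],0.2]]' >/dev/null;  python3 rem.py -41 1.4 24;python3 -m creep '[[[-3,0,0],[0,0,0],0.2],[[-6,0,0],[0,0,0],0.2],[[-8,0,0],[0,0,0],0.2],[[-10,0,0],[0,0,0],0.2],[[-10,0,0],[0,0,0],0.2]]' >/dev/null;  python3 rem.py -41 1.4 24;python3 -m creep '[[[-2,0,0],[0,0,0],0.2],[[-4,0,0],[0,0,0],0.2],[[-5,0,0],[0,0,0],0.2],[[-6,0,0],[0,0,0],0.2],[[-6,0,0],[0,0,0],0.2]]' >/dev/null;  python3 rem.py -41 1.4 24
```

```text
t 4.62 tcp case [-62.5   1.3  24.1] toolx yaw 180.0 F [0.2 0.1 0.4] open 0.051 q [-0.83  0.38 -0.54  0.65 -0.   -0.73]
shift [-21.5   0.    0.2]
t 5.03 tcp case [-52.4   1.6  23.7] toolx yaw 180.0 F [-0.4 -0.4 -0. ] open 0.0512 q [-0.81  0.39 -0.52  0.66 -0.   -0.71]
shift [-11.4  -0.2  -0.3]
t 5.45 tcp case [-46.3   1.5  24. ] toolx yaw 180.0 F [-0.4 -0.  -0.8] open 0.0513 q [-0.81  0.4  -0.51  0.67  0.   -0.7 ]
shift [-5.3 -0.1  0. ]
```

```bash
python3 - <<'E'
from h import *
s=env.snapshot("side");crop(s,280,210,80,110,5,"pics/d.png")
E
```

```text
(no output)
```

View pics/d.png

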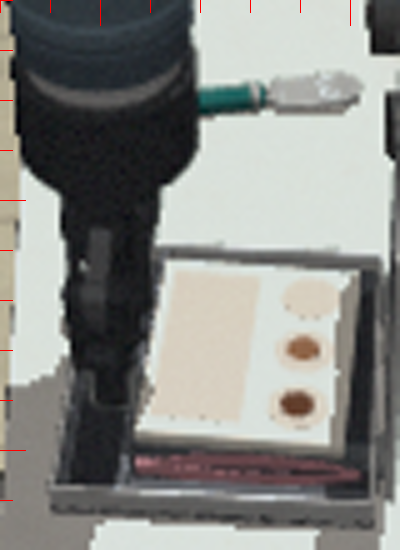

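The palette has squared up and moved back. Its right edge still lies over the tweezers' compartment wall, with the near corner at about (307,298). I'll finish the x push, then push in y.

```bash
python3 -m creep '[[[-2,0,0],[0,0,0],0.2],[[-4,0,0],[0,0,0],0.2],[[-5,0,0],[0,0,0],0.2],[[-5,0,0],[0,0,0],0.2]]' >/dev/null;  python3 rem.py -41 1.4 24;python3 -m creep '[[[10,0,0],[0,0,0],0.2],[[10,0,-40],[0,0,0],0.2],[[10,0,-70],[0,0,0],0.2],[[10,0,-70],[0,0,0],0.2]]' >/dev/null;  python3 rem.py 15 -75 100
python3 - <<'E'
from h import *
s=env.snapshot("side");t=env.snapshot("top")
cv2.imwrite("pics/e.png",crop(s,285,240,80,80,7))
E
```

```text
t 5.83 tcp case [-41.1   1.4  24.1] toolx yaw 180.0 F [ 0.3 -0.5 -0.2] open 0.0515 q [-0.8   0.41 -0.5   0.67  0.   -0.7 ]
shift [-0.1  0.   0.1]
t 6.17 tcp case [-49.3  -0.9  99.2] toolx yaw 180.0 F [ 0.5 -1.1  0.9] open 0.051 q [-0.81  0.3  -0.42  0.84  0.   -0.71]
shift [-64.2 -74.1   0. ]
```

View pics/e.png

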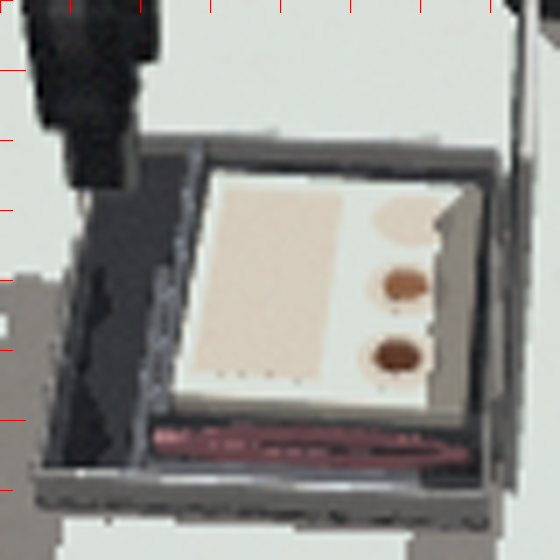

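The palette is now roughly square and its front edge is behind the ridge. Its corners are at about FL (213,172), BL (480,188), BR (462,400) and FR (175,396) in crop pixels. It still needs to move toward +y.

```bash
python3 - <<'E'
from h import *
s=env.snapshot("side")
uv=np.array([[213,172],[480,188],[464,410],[175,398]])/7+[284.5,239.5]
for zl,zr in((.022,.022),(.013,.022),(.016,.022)):
  m=[[-.046,.055,zl],[.046,.055,zl],[.046,-.055,zr],[-.046,-.055,zr]]
  p,r=fit([(s,m,uv)],[.44,-.31,-.1]);c=T([0,0,.104],[[p[0]-.4288,p[1]+.3145,0]])
  print(p,r,"case",c[0]*1e3,p[2]+.104)
E
```

```text
[ 0.44539539 -0.31365389 -0.12057872] [-0.6 -2.1  0.7 -2.2  0.6  1.7 -0.8  0.7] case [16.41788224  2.5643453   0.        ] -0.016578715046292075
[ 0.4455165  -0.3107543  -0.11536687] [-0.6 -0.1  0.4 -0.4  0.7  0.6 -0.6 -0.2] case [16.23732443  5.46084037  0.        ] -0.011366872969350197
[ 0.44545856 -0.31205468 -0.11739126] [-0.6 -0.7  0.5 -0.9  0.7  1.1 -0.7  0.2] case [16.31469684  4.16147656  0.        ] -0.013391264588054494
```

```bash
python3 -m creep '[[[-57,-76,0],[0,0,0],-1],[[-57,-76,0],[0,0,0],-1],[[-57,-76,0],[0,0,0],-1],[[-57,-76,0],[0,0,0],-1],[[-57,-76,0],[0,0,0],-1]]' >/dev/null;python3 rem.py 8 -74 45
```

```text
t 6.73 tcp case [  4.3 -73.8  92.1] toolx yaw 180.0 F [ 0.8 -0.1 -0.1] open -0.0002 q [-0.85  0.47 -0.18  0.92  0.   -0.75]
shift [-3.8 -0.4 47.1]
```

```bash
python3 -m creep '[[[-3,0,47],[0,0,0],-1],[[-3,0,55],[0,0,0],-1],[[-3,0,58],[0,0,0],-1],[[-3,0,60],[0,0,0],-1],[[-3,0,60],[0,0,0],-1]]' >/dev/null;python3 rem.py 8 -74 28.5
```

```text
t 7.15 tcp case [  7.8 -73.6  34.1] toolx yaw 180.0 F [-0.1  0.6  1.2] open 0.0001 q [-0.85  0.53 -0.25  0.79  0.   -0.74]
shift [-0.2 -0.4  5.6]
```

```bash
python3 -m creep '[[[0,0,2],[0,0,0],-1],[[0,0,4],[0,0,0],-1],[[0,0,5.5],[0,0,0],-1],[[0,0,5.5],[0,0,0],-1]]' >/dev/null;python3 rem.py 8 -74 28.5;python3 -m creep '[[[0,2,0],[0,0,0],-1],[[0,5,0],[0,0,0],-1],[[0,8,0],[0,0,0],-1],[[0,10,0],[0,0,0],-1],[[0,12,0],[0,0,0],-1]]' >/dev/null;python3 rem.py 8 -53 28.5
```

```text
t 7.48 tcp case [  8.6 -74.6  28.9] toolx yaw 180.0 F [ 0.6 -0.3  0.1] open -0.0002 q [-0.85  0.54 -0.25  0.78  0.   -0.74]
shift [0.6 0.6 0.4]
t 7.9 tcp case [  8.4 -62.   28.5] toolx yaw 180.0 F [ 0.  -0.3 -0.3] open 0.0002 q [-0.83  0.52 -0.27  0.77  0.   -0.73]
shift [0.4 9.  0. ]
```

```bash
python3 -m creep '[[[0,2,0],[0,0,0],-1],[[0,4,0],[0,0,0],-1],[[0,5,0],[0,0,0],-1],[[0,6,0],[0,0,0],-1]]' ;python3 rem.py 8 -53 28.5;python3 -m creep '[[[0,1,0],[0,0,0],-1],[[0,2,0],[0,0,0],-1],[[0,3,0],[0,0,0],-1],[[0,3,0],[0,0,0],-1]]' >/dev/null ;python3 rem.py 8 -53 28.5;  python3 - <<'E'
from h import *
s=env.snapshot("side")
cv2.imwrite("pics/f.png",crop(s,285,240,80,80,7))
E
```

```text
time: 8.23
tool_pos: [0.4313, -0.3715, 0.0285]
tcp_rot: [[-0.995, 0.104, -0.0], [0.104, 0.995, -0.0], [0.0, -0.0, -1.0]]
contact_force: [0.2, -1.5, 0.4]
opening: 0.0006
t 8.23 tcp case [  8.5 -56.4  28.5] toolx yaw 180.0 F [ 0.2 -1.5  0.4] open 0.0006 q [-0.82  0.52 -0.28  0.77 -0.   -0.72]
shift [0.4 3.4 0. ]
t 8.57 tcp case [  8.4 -53.4  28.5] toolx yaw 180.0 F [-0.4 -1.4 -0.1] open 0.0001 q [-0.82  0.52 -0.29  0.77  0.   -0.71]
shift [ 0.4  0.4 -0. ]
```

View pics/f.png

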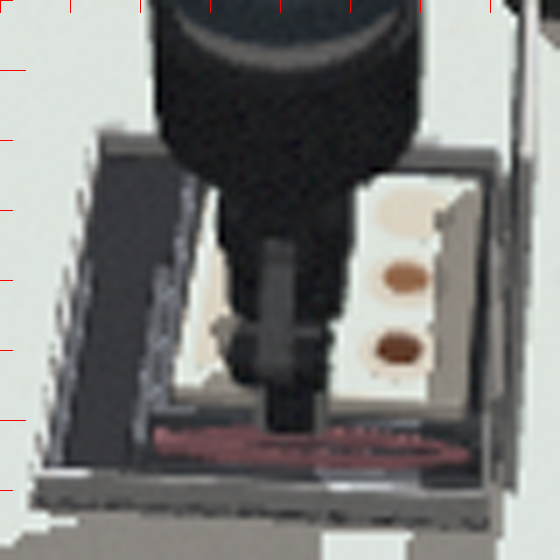

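The palette has moved only about 2 mm: the tip at (325,300) is narrower than I assumed. I'll keep pushing.

```bash
python3 -m creep '[[[0,1,0],[0,0,0],-1],[[0,2,0],[0,0,0],-1],[[0,3,0],[0,0,0],-1],[[0,4,0],[0,0,0],-1],[[0,5,0],[0,0,0],-1]]' >/dev/null;python3 rem.py 8 -53 28.5;python3 -m creep '[[[0,1,0],[0,0,0],-1],[[0,2,0],[0,0,0],-1],[[0,2,0],[0,0,0],-1]]' >/dev/null ;python3 rem.py 8 -53 28.5;python3 -m creep '[[[0,1,0],[0,0,0],-1],[[0,2,0],[0,0,0],-1],[[0,2,0],[0,0,0],-1]]' >/dev/null ;python3 rem.py 8 -53 28.5
```

```text
t 9.03 tcp case [  8.4 -48.4  28.5] toolx yaw 180.0 F [ 0.1  0.6 -0.5] open 0.0002 q [-0.81  0.51 -0.3   0.76  0.   -0.71]
shift [ 0.4 -4.6  0. ]
t 9.28 tcp case [  8.4 -46.   28.5] toolx yaw 180.0 F [-0.7 -0.4 -1.6] open 0.0001 q [-0.81  0.51 -0.3   0.76  0.   -0.71]
shift [ 0.4 -7.  -0. ]
t 9.53 tcp case [  8.4 -44.1  28.5] toolx yaw 180.0 F [-0.5  1.3 -0.1] open 0.0001 q [-0.81  0.51 -0.3   0.76  0.   -0.7 ]
shift [ 0.4 -8.9 -0. ]
```

```bash
python3 -m creep '[[[0,0,-30],[0,0,0],0],[[0,0,-70],[0,0,0],0],[[0,0,-110],[0,0,0],0],[[60,0,-160],[0,0,0],0],[[60,0,-160],[0,0,0],0]]' >/dev/null;python3 rem.py 8 -53 28.5;  python3 - <<'E'
from h import *
s=env.snapshot("side")
cv2.imwrite("pics/g.png",crop(s,285,215,90,105,7))
E
```

```text
t 9.95 tcp case [-50.8 -45.3 191.4] toolx yaw 180.1 F [ 0.1 -0.9 -0.4] open 0.0427 q [-0.88  0.27 -0.2   1.09 -0.   -0.78]
shift [-58.3  -7.3 163. ]
```

View pics/g.png

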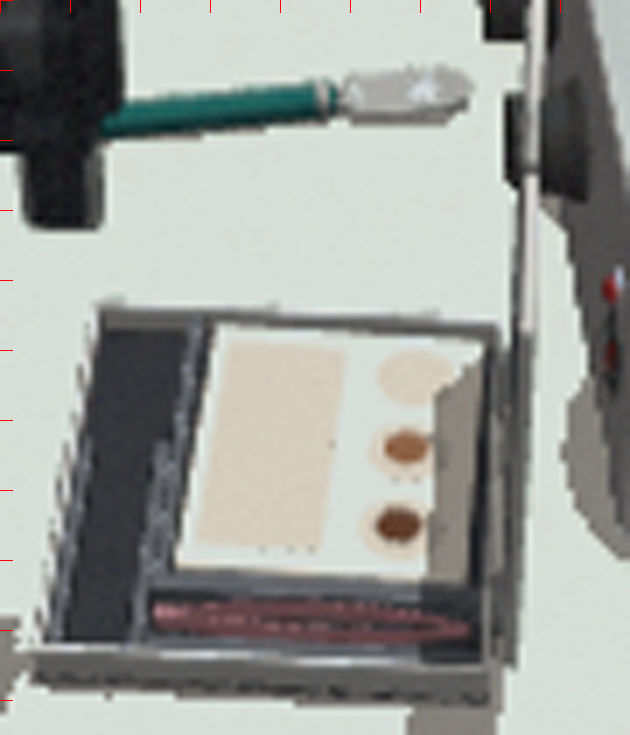

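It appears to have dropped: no right side face is visible. Palette corners in crop pixels are FL (215,325), BL (487,340), BR (468,582) and FR (178,568). I'll verify numerically and re-measure the case and spatula.

```bash
python3 - <<'E'
from h import *
s=env.snapshot("side")
f=lambda L:np.array(L)/7+[284.5,214.5]
def box(a,b,z): return [[-a,b,z],[a,b,z],[a,-b,z],[-a,-b,z]]
p,r=fit([(s,box(.0695,.078,.0155),f([[100,310],[498,328],[490,663],[40,650]]))],[.43,-.31,-.1]);print("case",p,r)
for z in(.013,.022):
  q,r=fit([(s,box(.046,.055,z),f([[215,325],[487,340],[468,582],[178,568]]))],[.44,-.3,-.1]);print(z,q,r)
  for c in(p,[.4288,-.3145,-.104]): print(" in case",T([0,0,-c[2]],[[q[0]-c[0],q[1]-c[1],0]])[0]*1e3,q[2]-c[2])
q,r=fit([(s,[[0,.07,.003],[0,.02,.005]],f([[473,90],[338,100]]))],[.43,-.12,-1.45]);print("spat",q,r)
E
python3 rem.py
```

```text
case [ 0.4289452  -0.31452018 -0.09607938] [-0.8 -1.2  0.7 -1.5  0.6  1.4 -0.5  0.3]
0.013 [ 0.44719108 -0.30058398 -0.11942088] [-0.1 -0.  -0.1 -0.1  0.4  0.3 -0.2 -0.2]
 in case [16.82480652 15.62228933  0.        ] -0.023341504613336173
 in case [16.84705507 15.75006034  0.        ] -0.015420884168372395
0.022 [ 0.44687039 -0.30924161 -0.11916267] [-0.3 -0.3  0.2 -0.3  0.6  0.5 -0.5 -0.1]
 in case [17.33613283  6.97382264  0.        ] -0.023083292200258454
 in case [17.42686584  7.10591492  0.        ] -0.015162671755294677
spat [ 0.43555346 -0.11551977 -1.45438094] [-0.2  0.   0.2 -0. ]
t 10.05 tcp case [-52.6 -45.8 193. ] toolx yaw 179.9 F [ 0.9 -0.4  0.3] open 0.043 q [-0.88  0.27 -0.2   1.1  -0.   -0.78]
```

```bash
python3 - <<'E'
from h import *
C=[.4289,-.3145,-.102]
ims=[env.snapshot("side") for _ in range(4)];s=ims[0]
g=np.mean([i["img"].mean(2) for i in ims],0).astype(np.float32)
xs=np.arange(-74,-24,2)
print("x   ",*[f"{x:4d}" for x in xs])
for y0,y1 in((25,65),(-60,5)):
  a=0
  for y in np.arange(y0,y1,2):
    uv=proj(s,T(C,[[x/1e3,y/1e3,.013] for x in xs])).astype(np.float32)
    a=a+cv2.remap(g,uv[:,0][None],uv[:,1][None],cv2.INTER_LINEAR)[0]
  print(y0,*[f"{v:4.0f}" for v in a/len(np.arange(y0,y1,2))])
E
```

```text
x     -74  -72  -70  -68  -66  -64  -62  -60  -58  -56  -54  -52  -50  -48  -46  -44  -42  -40  -38  -36  -34  -32  -30  -28  -26
25  217  205  181  152   78   57   55   54   55   55   55   55   55   55   55   55   55   56   64   94  100   73   80  164  214
-60  217  197  179  142   99   99   66   53   56   56   56   56   56   56   56   56   74  101   95   92   97   87  134  172  172
```

The palette fits the "dropped" height at case (16.8, 15.7) mm. The front compartment centre measures x = -51.5 mm in the case frame. Now the spatula.

```bash
sed -i 's/-\.104\]/-.102]/;s/^C=.*/C=[.4289,-.3145,-.102]/' rem.py; cat > wrem.py <<'E'
import sys;from h import *
s=env.observe();R=np.array(s["tcp_rot"]);p=np.array(s["tool_pos"]);g=np.array(sys.argv[1:4],float)/1e3
print("t",round(s["time"],2),"tcp",p.round(4),"toolx yaw",round(np.degrees(np.arctan2(R[1,0],R[0,0]))%360,1),"F",np.round(s["contact_force"],1),"open",round(s["opening"],4),"shift",((g-p)@R*1e3).round(1))
E
python3 wrem.py 430 -116.3 193
```

```text
t 10.25 tcp [ 0.373  -0.3531  0.1876] toolx yaw 174.1 F [ 0.8  0.6 -0.2] open 0.043 shift [-32.2 241.4  -5.2]
```

```bash
python3 -m creep '[[[-32,241,0],[0,0,-0.215],0],[[-32,241,0],[0,0,-0.215],0],[[-32,241,0],[0,0,-0.215],0],[[-32,241,0],[0,0,-0.215],0],[[-32,241,0],[0,0,-0.215],0]]'>/dev/null; python3 wrem.py 430 -116.3 80
```

```text
t 10.67 tcp [ 0.4215 -0.1484  0.187 ] toolx yaw 186.4 F [0.4 0.4 0. ] open 0.0425 shift [-12.2  30.8 107.1]
```

```bash
python3 -m creep '[[[-12,30,0],[0,0,0],0],[[-12,30,100],[0,0,0],0],[[-12,30,100],[0,0,0],0],[[-12,30,110],[0,0,0],0],[[-12,30,110],[0,0,0],0]]'>/dev/null; python3 wrem.py 430 -116.3 60;python3 - <<'E'
from h import *
s=env.snapshot("side")
cv2.imwrite("pics/i.png",crop(s,285,170,110,90,7))
E
```

```text
t 11.08 tcp [ 0.4252 -0.1165  0.0724] toolx yaw 186.5 F [-1.6  0.9 -0.9] open 0.0427 shift [-4.9 -0.4 12.3]
```

View pics/i.png

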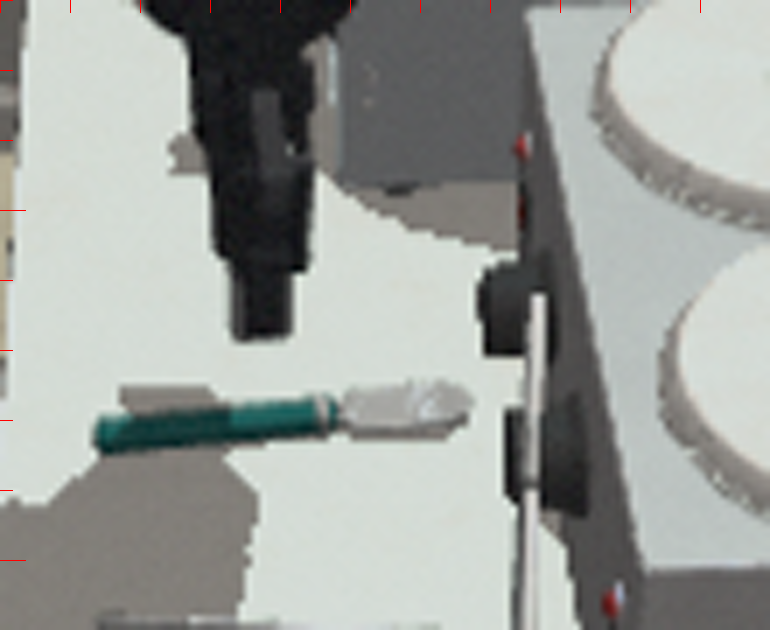

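The spatula is undisturbed, with its handle from (95,435) to (338,412) in crop pixels. The fingers are above the grip point at about (262,335). Descending.

```bash
python3 wrem.py 430 -116.3 17; python3 -m creep '[[[-5,0,30],[0,0,0],-0.2],[[-5,0,45],[0,0,0],-0.4],[[-5,0,50],[0,0,0],-0.4],[[-5,0,53],[0,0,0],-0.4],[[-5,0,53],[0,0,0],-0.4]]' 40>/dev/null; python3 wrem.py 430 -116.3 17
```

```text
t 11.13 tcp [ 0.4269 -0.1175  0.0751] toolx yaw 186.4 F [-0.4  0.6  0.5] open 0.0427 shift [-3.7  0.6 58.1]
time: 11.55
tool_pos: [0.4359, -0.1195, 0.0263]
tcp_rot: [[-0.994, -0.111, 0.001], [-0.111, 0.994, -0.0], [-0.001, -0.0, -1.0]]
contact_force: [0.1, -0.1, 0.7]
opening: 0.0256
t 11.55 tcp [ 0.4359 -0.1195  0.0263] toolx yaw 186.4 F [ 0.1 -0.1  0.7] open 0.0256 shift [5.5 3.8 9.3]
```

```bash
python3 -m creep '[[[0,0,0],[0,0,0],-0.4],[[0,0,0],[0,0,0],-0.4]]' >/dev/null; python3 wrem.py 430 -116.3 17
```

```text
t 11.72 tcp [ 0.4363 -0.1197  0.0268] toolx yaw 186.4 F [ 0.5  0.3 -0.2] open 0.0256 shift [5.9 4.  9.8]
```

```bash
python3 -m creep '[[[6,4,3],[0,0,0],-0.4],[[6,4,7],[0,0,0],-0.4],[[6,4,10],[0,0,0],-0.4],[[6,4,10],[0,0,0],-0.4]]' >/dev/null; python3 wrem.py 430 -116.3 17; python3 -m creep '[[[0,0,0],[0,0,0],-0.7],[[0,0,0],[0,0,0],-1],[[0,0,0],[0,0,0],-1],[[0,0,0],[0,0,0],-1]]' 40 >/dev/null; python3 wrem.py 430 -116.3 17
```

```text
t 12.05 tcp [ 0.428  -0.1155  0.0149] toolx yaw 186.4 F [-0.9 -0.1  0.4] open 0.0255 shift [-1.9 -1.  -2.1]
t 12.38 tcp [ 0.4289 -0.1159  0.0155] toolx yaw 186.4 F [-0.9 -0.8 -0.8] open 0.0128 shift [-1.1 -0.6 -1.5]
```

```bash
python3 -m creep '[[[0,0,-35],[0,0,0],-1],[[0,0,-70],[0,0,0],-1],[[40,0,-110],[0,0,0],-1],[[60,-40,-110],[0,0,0],-1],[[60,-80,-110],[0,0,0],-1]]' >/dev/null; python3 rem.py -51.5 -6 120;python3 -m creep '[[[0,0,0],[0,0,-1.356],-1],[[0,0,0],[0,0,-1.356],-1],[[0,0,0],[0,0,-1.356],-1],[[0,0,0],[0,0,-1.356],-1],[[0,0,0],[0,0,-1.356],-1]]' >/dev/null;python3 rem.py -51.5 -6 120
```

```text
t 12.8 tcp case [-65.3 114.3 127.4] toolx yaw -167.6 F [ 1.1  0.2 -1.5] open 0.0122 q [-0.63  0.15 -0.53  0.89  0.   -0.74]
shift [  12.4 -120.4    7.3]
t 13.22 tcp case [-62.8 112.9 125.2] toolx yaw -131.7 F [ 0.1  0.  -1.4] open 0.0121 q [-0.63  0.16 -0.53  0.88  0.   -1.37]
shift [ 81.3 -87.5   5.2]
```

```bash
python3 -m creep '[[[81,-88,0],[0,0,-0.728],-1],[[81,-88,0],[0,0,-0.728],-1],[[81,-88,0],[0,0,-0.728],-1],[[81,-88,0],[0,0,-0.728],-1],[[81,-88,0],[0,0,-0.728],-1]]' >/dev/null; python3 rem.py -51.5 -6 120;
```

```text
t 13.63 tcp case [-50.9  -8.9 125.3] toolx yaw -97.2 F [-0.2  0.2 -0.8] open 0.0121 q [-0.83  0.28 -0.37  0.92 -0.   -2.17]
shift [-2.8  1.   5.3]
```

```bash
python3 -m creep '[[[-3,0,40],[0,0,-0.125],-1],[[-3,0,75],[0,0,-0.125],-1],[[-3,0,80],[0,0,-0.125],-1],[[-3,0,80],[0,0,-0.125],-1]]' >/dev/null; python3 rem.py -51.5 -6 35;python3 - <<'E'
from h import *
s=env.snapshot("side")
cv2.imwrite("pics/j.png",crop(s,275,215,90,105,7))
E
```

```text
t 13.97 tcp case [-53.4  -1.1  43.2] toolx yaw -90.2 F [-0.1 -0.3  0.2] open 0.0126 q [-0.82  0.37 -0.49  0.72  0.   -2.28]
shift [ 5.  -1.9  8.2]
```

View pics/j.png

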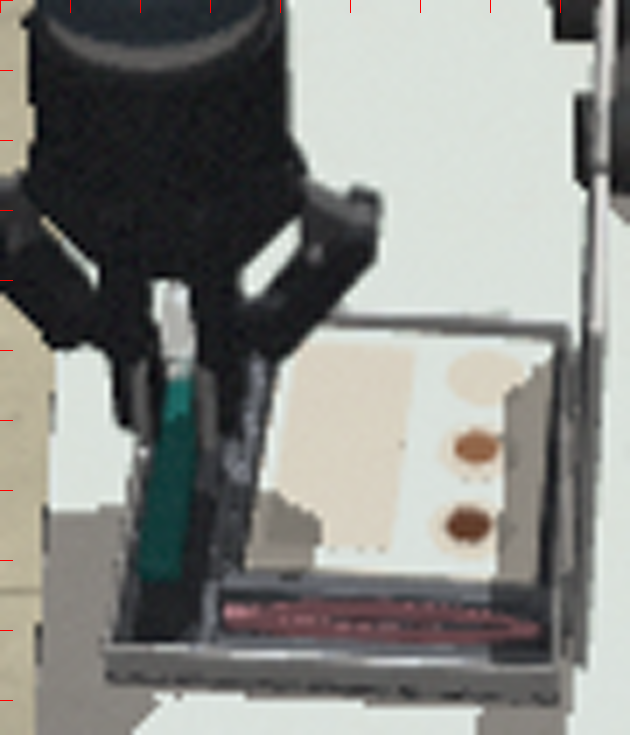

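The spatula hangs level over the front compartment, blade to the left. Its handle end is at (160,575) and its neck at (178,378) in crop pixels. The palette and tweezers are in place. Checking alignment.

```bash
python3 - <<'E'
from h import *
s=env.snapshot("side");C=[.4289,-.3145,-.102]
f=lambda L:np.array(L)/7+[274.5,214.5]
for z in (.033,.0375):
  q,r=fit([(s,[[0,-.07,z],[0,.02,z]],f([[160,572],[180,378]]))],[.38,-.31,-.1])
  print(z,T([0,0,-C[2]],[[q[0]-C[0],q[1]-C[1],0]])[0]*1e3,q[2]-C[2],r)
E
python3 rem.py -51.5 -6 32
```

```text
0.033 [-56.80609411   7.0249681    0.        ] 0.04713722441837924 [-0.   0.8  0.  -1.1]
0.0375 [-56.09676269   2.82544423   0.        ] 0.04755624767721334 [-0.   0.9  0.  -1.2]
t 14.07 tcp case [-50.6  -3.4  46.3] toolx yaw -90.2 F [ 0.6 -0.9 -0.2] open 0.012 q [-0.82  0.37 -0.48  0.72  0.   -2.29]
shift [ 2.6  0.9 14.3]
```

```bash
python3 -m creep '[[[2.5,1,7],[0,0,0],-1],[[2.5,1,14],[0,0,0],-1],[[2.5,1,14],[0,0,0],-1],[[2.5,1,14],[0,0,0],-1]]' >/dev/null; python3 rem.py -51.5 -6 26;python3 - <<'E'
from h import *
s=env.snapshot("side")
cv2.imwrite("pics/k.png",crop(s,280,250,60,70,8))
E
```

```text
t 14.4 tcp case [-52.1  -5.6  31.4] toolx yaw -90.2 F [-0.3 -0.9 -0.5] open 0.0125 q [-0.83  0.39 -0.5   0.68  0.   -2.29]
shift [ 0.4 -0.6  5.4]
```

View pics/k.png

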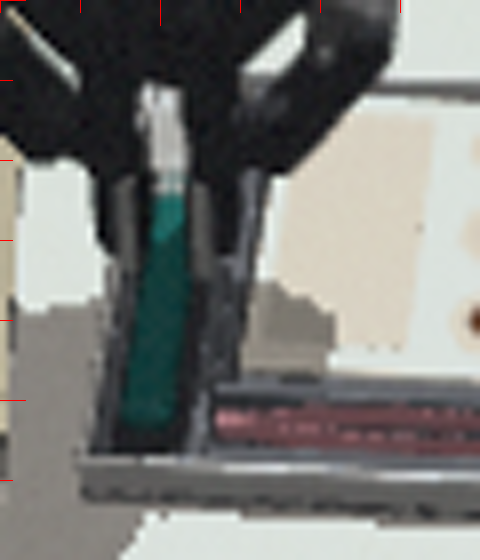

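The handle sits over the channel, about 1 mm left of centre, with its end at (148,425) against the channel end at row 455. I'll make a small correction, lower and release.

```bash
python3 -m creep '[[[1.5,-1,2],[0,0,0],-1],[[1.5,-1,4],[0,0,0],-1],[[1.5,-1,5.5],[0,0,0],-1],[[1.5,-1,5.5],[0,0,0],-1]]' >/dev/null; python3 rem.py -51.5 -6 25;
```

```text
t 14.78 tcp case [-51.3  -6.9  25.4] toolx yaw -90.2 F [-0.1 -0.8 -0.8] open 0.0125 q [-0.83  0.4  -0.5   0.67  0.   -2.29]
shift [-0.9  0.2  0.4]
```

```bash
python3 -m creep '[[[0,0,0],[0,0,0],-0.6],[[0,0,0],[0,0,0],-0.5],[[0,0,0],[0,0,0],-0.5],[[0,0,0],[0,0,0],-0.5]]' >/dev/null; python3 rem.py; python3 -m creep '[[[0,0,-20],[0,0,0],-0.5],[[0,0,-60],[0,0,0],0],[[0,0,-100],[0,0,0],0],[[40,20,-140],[0,0,0],0],[[80,20,-160],[0,0,0],0]]' >/dev/null;python3 rem.py;python3 - <<'E'
from h import *
s=env.snapshot("side")
cv2.imwrite("pics/l.png",crop(s,275,230,90,90,8))
E
```

```text
t 15.12 tcp case [-49.4  -7.3  26.2] toolx yaw -90.2 F [ 5.1  0.6 -3.3] open 0.0215 q [-0.83  0.4  -0.5   0.67  0.   -2.29]
t 15.53 tcp case [-70.6 -68.8 178.3] toolx yaw -90.0 F [ 1.6 -0.9 -0.3] open 0.0426 q [-0.94  0.28 -0.22  1.07 -0.   -2.41]
```

View pics/l.png

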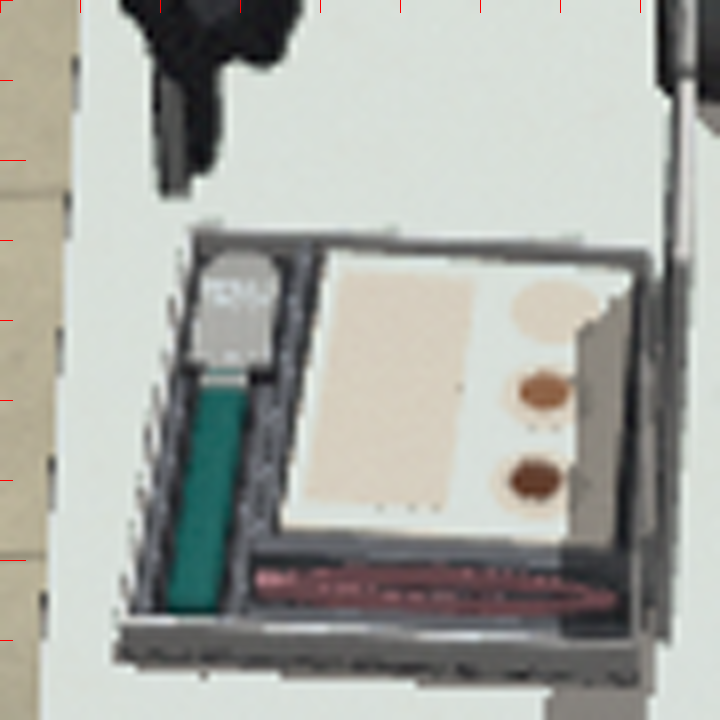

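The spatula lies in its compartment, with the blade tip at (240,255) in the wide end and the handle end at (193,608). The palette and tweezers are still seated. Next I'll rotate the tool back, work out the lid-push path, and check the spatula pose numerically.

```bash
python3 -m creep '[[[0,0,-80],[0,0,1.571],-1],[[0,0,-80],[0,0,1.571],-1],[[0,0,-80],[0,0,1.571],-1],[[0,0,-80],[0,0,1.571],-1],[[0,0,-80],[0,0,1.571],-1]]'>/dev/null; python3 rem.py 84 -20 260; python3 - <<'E'
from h import *
s=env.snapshot("side");C=[.4289,-.3145,-.102]
f=lambda L:np.array(L)/8+[274.5,229.5]
q,r=fit([(s,[[0,-.07,.014],[0,.02,.014],[0,.07,.007]],f([[193,606],[224,376],[240,252]]))],[.38,-.31,-.1])
print("spat in case",T([0,0,-C[2]],[[q[0]-C[0],q[1]-C[1],0]])[0]*1e3,q[2]-C[2],r)
for th in np.arange(1.5,-.01,-.1):
    print(round(th,1),"tcp x %.0f z %.0f"%(72.5-128*np.cos(th)+5*np.sin(th)+11,15.5+128*np.sin(th)+5*np.cos(th)+11),end="; ")
E
```

```text
t 16.0 tcp case [-69.7 -70.5 256. ] toolx yaw -126.4 F [ 0.2 -0.  -0.9] open -0.0003 q [-0.94  0.25 -0.06  1.26 -0.   -1.78]
shift [-131.9  -93.7   -4.2]
spat in case [-52.36679309   0.88237965   0.        ] 0.020179101043923592 [ 0.  -0.  -0.  -1.2  0.   1.4]
1.5 tcp x 79 z 155; 1.4 tcp x 67 z 153; 1.3 tcp x 54 z 151; 1.2 tcp x 42 z 148; 1.1 tcp x 30 z 143; 1.0 tcp x 19 z 137; 0.9 tcp x 8 z 130; 0.8 tcp x -2 z 122; 0.7 tcp x -11 z 113; 0.6 tcp x -19 z 103; 0.5 tcp x -26 z 92; 0.4 tcp x -32 z 81; 0.3 tcp x -37 z 69; 0.2 tcp x -41 z 57; 0.1 tcp x -43 z 44; -0.0 tcp x -45 z 31;
```

```bash
python3 -m creep '[[[0,0,-10],[0,0,0.936],-1],[[0,0,-10],[0,0,0.936],-1],[[0,0,-10],[0,0,0.936],-1],[[0,0,-10],[0,0,0.936],-1],[[0,0,-10],[0,0,0.936],-1]]'>/dev/null; python3 rem.py 86 -20 260;python3 -m creep '[[[0,0,0],[0,0,0.31],-1],[[0,0,0],[0,0,0.31],-1],[[0,0,0],[0,0,0.31],-1],[[0,0,0],[0,0,0.31],-1]]'>/dev/null; python3 rem.py 86 -20 260
```

```text
t 16.47 tcp case [-70.1 -69.8 264.8] toolx yaw -162.1 F [ 0.1  0.  -0.3] open -0.0 q [-0.94  0.25 -0.04  1.28 -0.   -1.15]
shift [-163.8   -0.7    4.5]
t 16.8 tcp case [-70.  -69.8 264.8] toolx yaw 180.5 F [-0.3  0.3 -0.1] open 0.0 q [-0.94  0.25 -0.04  1.28 -0.   -0.85]
shift [-156.4   48.5    4.5]
```

```bash
python3 -m creep '[[[-40,12,0],[0,0,0],-1],[[-80,24,0],[0,0,0],-1],[[-118,36,0],[0,0,0],-1],[[-157,48,0],[0,0,0],-1],[[-157,48,0],[0,0,0],-1]]'>/dev/null; python3 rem.py 86 -20 200;python3 -m creep '[[[0,0,25],[0,0,0],-1],[[0,0,50],[0,0,0],-1],[[0,0,65],[0,0,0],-1],[[0,0,65],[0,0,0],-1]]'>/dev/null; python3 rem.py 86 -20 155; python3 - <<'E'
from h import *
s=env.snapshot("side")
cv2.imwrite("pics/m.png",crop(s,320,150,100,110,7))
E
```

```text
t 17.22 tcp case [ 92.4 -18.2 262.9] toolx yaw 180.9 F [-1.  -0.  -0.8] open -0.0004 q [-0.69  0.48  0.29  1.38  0.   -0.6 ]
shift [ 6.5 -1.8 62.9]
t 17.55 tcp case [ 84.7 -19.4 195.7] toolx yaw 180.6 F [-0.2  0.3 -0.7] open 0.0003 q [-0.69  0.48  0.12  1.22 -0.   -0.6 ]
shift [-1.6 -0.8 40.7]
```

View pics/m.png

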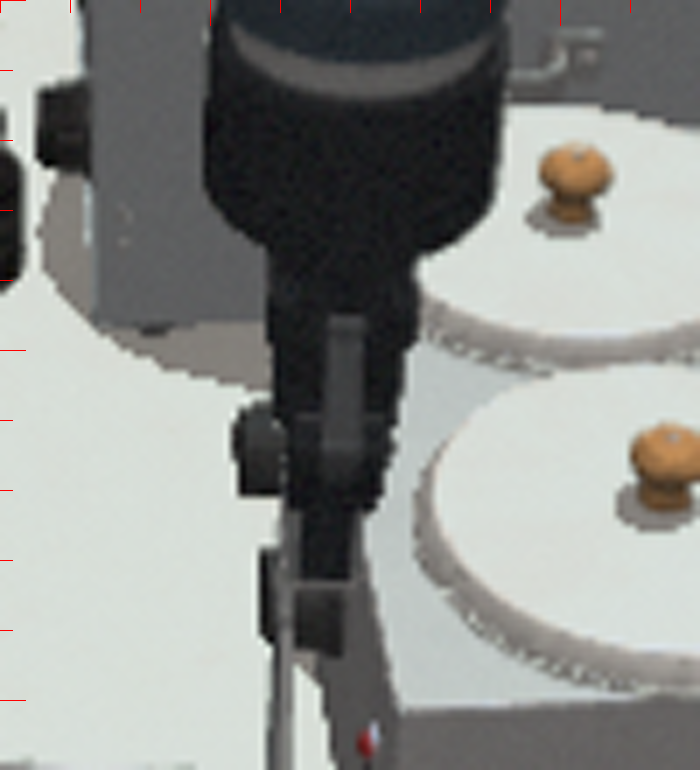

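The fingertip at (325,580) is just behind the lid edge at (285,590) and in front of the heater. I'll descend about 2 mm further back, then push.

```bash
python3 -m creep '[[[-4,0,10],[0,0,0],-1],[[-4,0,25],[0,0,0],-1],[[-4,0,40],[0,0,0],-1],[[-4,0,40],[0,0,0],-1]]'>/dev/null; python3 rem.py 67 -20 153;python3 -m creep '[[[7,0,0],[0,0,0],-1],[[14,0,1],[0,0,0],-1],[[21,0,2],[0,0,0],-1],[[27,0,3],[0,0,0],-1],[[33,0,4],[0,0,0],-1]]'>/dev/null; python3 rem.py 42 -20 148
```

```text
t 17.93 tcp case [ 90.6 -20.6 158.4] toolx yaw 180.4 F [-0.1  0.4 -0.2] open 0.0 q [-0.69  0.51  0.06  1.13 -0.   -0.6 ]
shift [23.6  0.7  5.4]
t 18.35 tcp case [ 58.  -21.7 157.4] toolx yaw 180.4 F [ 1.2 -0.8 -0. ] open -0.0002 q [-0.72  0.45 -0.04  1.09 -0.   -0.63]
shift [16.   1.8  9.4]
```

```bash
python3 -m creep '[[[9,0,6],[0,0,0],-1],[[17,0,10],[0,0,0],-1],[[25,0,13],[0,0,0],-1],[[32,0,17],[0,0,0],-1],[[39,0,20],[0,0,0],-1]]'>/dev/null; python3 rem.py 8 -20 130;python3 -m creep '[[[6,0,4],[0,0,0],-1],[[11,0,8],[0,0,0],-1],[[16,0,12],[0,0,0],-1],[[21,0,17],[0,0,0],-1],[[26,0,21],[0,0,0],-1]]'>/dev/null; python3 rem.py -11 -20 113
```

```text
t 18.77 tcp case [ 18.6 -21.6 136.3] toolx yaw 180.4 F [ 1.3 -0.2 -0.1] open -0.0001 q [-0.76  0.4  -0.17  1.   -0.   -0.67]
shift [10.6  1.6  6.3]
t 19.18 tcp case [ -7.1 -21.6 114.7] toolx yaw 180.4 F [ 1.2 -0.4 -0.2] open 0.0006 q [-0.79  0.37 -0.26  0.93  0.   -0.7 ]
shift [3.9 1.6 1.7]
```

Contact is steady, so I'll follow the arc down.

```bash
python3 -m creep '[[[5,0,6],[0,0,0],-1],[[9,0,12],[0,0,0],-1],[[13,0,18],[0,0,0],-1],[[17,0,24],[0,0,0],-1],[[21,0,30],[0,0,0],-1]]'>/dev/null; python3 rem.py -29 -20 86;python3 -m creep '[[[3,0,7],[0,0,0],-1],[[5,0,14],[0,0,0],-1],[[8,0,21],[0,0,0],-1],[[10,0,28],[0,0,0],-1],[[12,0,35],[0,0,0],-1]]'>/dev/null; python3 rem.py -41 -20 54
```

```text
t 19.6 tcp case [-28.  -21.7  84.6] toolx yaw 180.4 F [ 0.4 -1.  -0.3] open -0.0004 q [-0.82  0.37 -0.36  0.84  0.   -0.72]
shift [ 1.   1.7 -1.4]
t 20.02 tcp case [-39.8 -21.8  49.6] toolx yaw 180.4 F [ 1.2 -0.4  0.4] open 0.0001 q [-0.83  0.4  -0.43  0.75  0.   -0.74]
shift [ 1.2  1.9 -4.4]
```

```bash
python3 -m creep '[[[1,0,5],[0,0,0],-1],[[2,0,9],[0,0,0],-1],[[3,0,13],[0,0,0],-1],[[3,0,16],[0,0,0],-1],[[3,0,18],[0,0,0],-1]]'>/dev/null; python3 rem.py -44 -20 31;python3 -m creep '[[[0,0,1],[0,0,0],-1],[[0,0,2],[0,0,0],-1],[[0,0,3],[0,0,0],-1],[[0,0,3],[0,0,0],-1]]'>/dev/null; python3 rem.py -44 -20 31
```

```text
t 20.43 tcp case [-42.8 -21.8  31.9] toolx yaw 180.4 F [-1.2 -0.3  0.3] open -0.0002 q [-0.84  0.41 -0.45  0.7  -0.   -0.74]
shift [1.1 1.8 0.9]
t 20.77 tcp case [-42.8 -21.9  31.3] toolx yaw 180.4 F [-4.9  4.3 17.8] open -0.0002 q [-0.84  0.41 -0.46  0.7  -0.   -0.74]
shift [1.2 1.9 0.2]
```

```bash
python3 -m creep '[[[0,0,-20],[0,0,0],-1],[[0,0,-60],[0,0,0],-1],[[20,0,-100],[0,0,0],-1],[[40,0,-140],[0,0,0],-1],[[40,0,-170],[0,0,0],-1]]'>/dev/null; python3 -m creep '[[[20,-40,-40],[0,0,0],-1],[[20,-40,-40],[0,0,0],-1],[[20,-40,-40],[0,0,0],-1]]'>/dev/null;python3 rem.py; python3 - <<'E'
from h import *
s=env.snapshot("side")
o=crop(s,275,220,100,110,6)
C=[.4289,-.3145,-.102]
draw(o,proj(s,T(C,[[.0725,.079,.0205],[.0725,-.079,.0205],[-.0705,-.079,.0205],[-.0705,.079,.0205]])),275,220,6)
cv2.imwrite("pics/n.png",o)
E
```

```text
t 21.43 tcp case [-101.6  -66.3  243.4] toolx yaw 180.2 F [ 0.  -0.3 -0.3] open -0.0004 q [-0.99  0.2  -0.16  1.2  -0.   -0.89]
```

View pics/n.png

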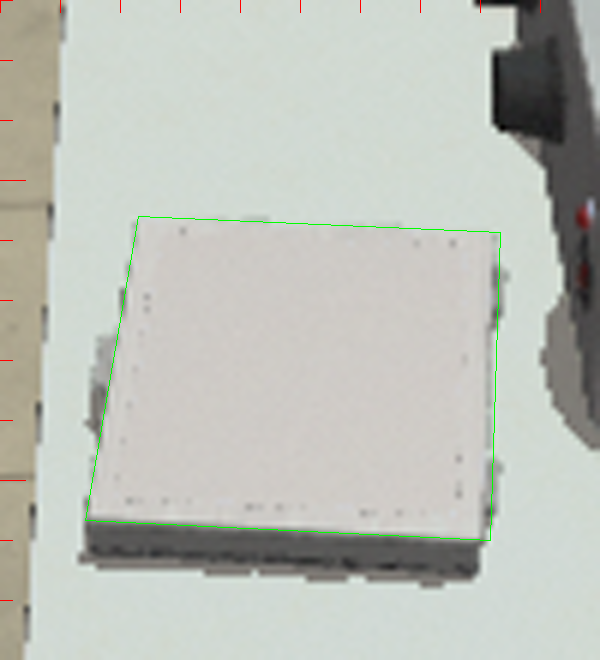

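The lid is shut and matches the predicted outline, with corners at (138,216), (500,233), (490,540) and (87,520). The robot is clear, so I'm handing in.

```bash
python3 -c "
from bench import env
print(env.close_job())"
```

```text
the job is handed in; nothing more can be done
None
```

I squared the palette and dropped it into its compartment, laid the spatula in the front compartment with its blade in the wide end, and closed the lid. I handed the job in at about 21.5 s of the 72 s; no verdict is reported.

**Palette:** just after the push, one camera put it about 1 to 1.5 mm from the compartment centre I worked out from the case dimensions. A top height level with the deck fitted the picture much better than one still lying on the deck.

**Spatula:** after release, and before the lid was closed, it measured about 1 mm from the centre of its compartment. The apparent 0.02 rad twist is close to the measurement error.

**Lid:** the downward push met firm contact (about 18 N) at the height expected for a shut lid. The last picture matches the outline of the lid drawn shut.

**Tweezers:** they were in their compartment in the last view before the lid closed.

**Limits of these checks:**
- The side camera and the measured tool position disagreed by 1 to 2 mm while I was placing the spatula.
- Nothing could be seen under the lid once it was shut.
- I did not re-measure the cream pot, dropper bottle or cotton pads at the end. The arm stayed clear of them, and I saw no unexpected contact in the force readings.
- I viewed 15 pictures, five over the budget of 10.

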